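# Tighten the cam joint of a vessel cradle

### The job

The left end panel of the plywood vessel cradle stands a few millimetres off the base board. Take the red-handled screwdriver from the tool block, seat its blade in the slot of the cam beside that panel and turn the cam clockwise until it has drawn the panel tight and comes firmly to its stop, without leaning hard on it or wrenching it past that. Then stand the screwdriver back in its hole in the block and leave the handset, the brass plug and the steel rule where they lie.

Things in the scene. Friction and masses are not known exactly. Their poses are not given: they have to be found in the camera images.
- cradle: Plywood vessel cradle, fast to the bench: flat board 260 x 200 x 25 mm, an upright panel at each end. Origin: under the board's middle; x along the 260 mm towards the LEFT, loose panel (within 0.3 rad of world +y); z up. In its top, on the centre line, 34 mm from each end, sits a round metal cam: only the one at the +x end is to be turned, the other is tight already.
- cam: The cam: metal disc 32 mm across, flush with the board's top, in a grey ring. Origin: centre of its top face, 25 mm above the bench; z up, x along its slot, towards its red dot. Slot centred, 14 mm long, 3.6 wide, 8 deep. Starts 0.05 to 0.2 rad clockwise of the cradle's x (dot to the panel); turns clockwise from above, some 0.9 to 1.05 rad, to a hard stop that must be felt; stays where left.
- slot (a point): Middle of the floor of the cam's slot, 8 mm below its top; axes as the cam's. Turning takes up to 0.25 N m while the cam draws in the bolt; on the stop the torque climbs 1 to 1.5 N m per rad of tool: 0.35 N m is firm, over 0.5 is wrenching. Push with less than 15 N. The blade has 0.1 rad of play in the slot and winds up 0.1 to 0.2 rad under load, so the tool turns that much more than the cam.
- saddle: The loose end panel: plywood 18 mm thick, 200 wide, upright, 60 mm high in the middle of its round, rubber-lipped cut-out, 122 mm at the two horns. Origin: inner face, bottom edge, mid width; axes as the cradle's. Slides along the cradle's x on dowels: 132.0 to 132.6 mm from the cradle's origin at the start, 130 when tight. Its bolt already sits in the cam's mouth. 34 mm from the cam's centre.
- driver: Screwdriver, 169 mm, 0.12 kg. Origin: the end of its flat blade, on the axis; z from blade to handle, x along the blade's width. Blade 12 mm wide (x), 2.5 thick (y); shaft 8 mm round, 12 to 85 mm above the end; brass collar 23 mm round to 93; red handle to 169, 32 mm wide (x), 20 mm between its flats (y): grip these. Starts upright in the block, collar on its top, blade end 5 mm above the bench.
- driver_grip (a point): Centre of the screwdriver's handle, 131 mm above the end of the blade, 38 mm below the handle's top; axes as the screwdriver's (x, the handle's broad side, starts within 0.9 rad of world x).
- block_hole (a point): Mouth of the screwdriver's hole, on its axis, at the top of the wooden tool block, 90 mm above the bench; a through hole 16.5 mm across. Block 60 x 130 mm (x, y), fast to the bench; the hole is 35 mm from its middle towards -y. Hex keys and a drill stand in its other half, up to 118 mm above the bench, 47 mm and more from the hole. Axes as the block's, z up.
- handset: Bystander: loose black and grey inspection handset with a screen, 240 mm long, 38 mm high, lying beyond the block; origin under its middle. Leave it alone.
- plug: Bystander: loose brass plug, 30 mm across, 26 mm high, near the far edge; origin at the centre of its underside. Leave it alone.
- rule: Bystander: loose steel rule 200 x 26 x 4 mm, lying flat near the far right; origin under its middle. Leave it alone.

How it is judged:
By the outcome, as a careful person would: the job done as asked, in the order asked, and still so for the second after the job is handed in, with the robot touching nothing.
It also fails if it takes over 58 s, if anything falls off the work surface, if the arm or the gripper's body presses on something with over 40 N, if the wrist force passes 120 N, or if a joint passes its speed limit or range.

### The arm

A 6-joint arm with a two-finger parallel gripper is mounted at the origin on the work surface. World frame = base frame: x ahead of the robot, y to its left, z up, the work surface at z = 0. Lengths are in mm, angles in degrees, forces in N, time in s.
With the tool pointing down it reaches from about 325 to 775 mm from the base axis. Payload 9.3 kg.
Tool frame: the origin (TCP) lies midway between the tips of the shut fingers; the grasp point (between the pads) lies 19 mm behind it; z points along the fingers, y is the line along which they close (so a half turn about z gives the same grasp; the last joint's range is limited). The gripper opens to 85 mm and grips with 20 to 120 N. Pads are 22 mm wide; open, the fingers measure 114 mm over their backs; the gripper's body (76 mm by 85 mm) begins 54 mm behind the grasp point. The pads swing forward as they close: fully open they stand 13 mm farther back than shut.
Start: joints at [-80.764, 14.817, 1.232, 76.415, 0, 81.257], TCP at [169.765, -523.141, 231.279] pointing down, gripper open.
Joint ranges: [-174.27, 174.27], [-52.1, 104.24], [-59.71, 78.15], [-110.17, 111.67], [-87.03, 83.33], [-180, 180]. Speed limits (degrees/s): [127.2, 127.2, 159.86, 180, 180, 180].

### API

Orientations are given as a 3x3 rotation matrix whose columns are the frame's x, y, z axes.
In Python, from station import observe, optics, bot gives the robot as it stands.
- The arm moves only by the shell command python3 -m jog 'ROWS'. ROWS is JSON, one flat list of numbers, 7 for each row, row after row: the shift along the tool's x, y, z in mm, then the turn, a rotation vector about the tool's x, y, z in rad, then the closure, from -1 (fully open) to 1 (shut). In form: [dx, dy, dz, ax, ay, az, hand, dx, dy, dz, ax, ay, az, hand, ...]. A call has 1 to 8 rows; each row is the pose to reach, as a shift and turn from the pose commanded when the call began, along the tool's axes at that moment; what a row does not reach only later rows make up. A row lasts 1/12 s, in which the tool goes at most 41.7 mm and 7.16 degrees, less where a joint would pass 70% of its speed; a pose out of reach is approached as far as the arm can. A call with a gripper value outside its range is refused whole. The fingers move at their own pace and stop on an object; the grip force is fixed at half the most. Time passes only in rows, so rows that repeat a pose let the fingers close. It gives the time, the measured TCP pose, the force, the opening and the grip force at its end, in the units of the state.
- observe(): the state, without advancing time (a new reading comes with each control period).
- optics.snapshot(name): name is "scene" or "top" or "wrist"; returns a dict with "image" (384x512x3 uint8, red, green, blue), "fx", "fy", "cx", "cy" (pixels), "world_to_cam" (4x4, takes a point from world to camera coordinates). Camera axes: x right, y up, looking along -z (the intrinsics and any distortion apply to the point x, -y, -z); pixel columns grow to the right and rows downward; lengths in mm; the calibration is good to about 2 mm. A picture is of the moment at which its call begins. There is no depth.
- bot.job_done(): hands the job in; it is judged then, once.
The state is a dict: "time": time; "q": joint angles; "joint_velocities": joint speeds; "joint_efforts": joint torques, N m; "ee_pos": TCP position; "orientation": TCP orientation; "wrist_force": force on the tool from outside, world axes, zero at the start; "wrist_torque": the same for the moment, N m; "finger_gap": opening from 0.0 (shut) to 1.0 (fully open); "finger_force": force on a finger pad.
Only numpy, scipy, OpenCV 4.12 (cv2) and the standard library are available. Lean on these libraries where they do the work, as an engineer would, in place of code of your own. Each camera call takes 0.05 s, during which the arm holds its last target. There are 200 camera calls.

## Working session

There is one attempt and no reset: what is moved stays moved. The work goes in short steps, Python scripts to look and compute and a shell command to move; the robot and the scene stay as the last step left them, time stands still between calls to the robot, and variables do not carry over. Pictures are saved under pics/ and viewed, at most 10 in all, crops included, and the job is handed in when it is done.

```bash
mkdir -p pics; ls
cat > h.py <<'E'
import numpy as np, cv2
from station import observe, optics, bot
def snap(n, f=None):
    s=optics.snapshot(n)
    if f: cv2.imwrite('pics/'+f,cv2.cvtColor(s['image'],cv2.COLOR_RGB2BGR))
    return s
def ray(s,u,v):
    T=np.array(s['world_to_cam']); R=T[:3,:3]; c=-R.T@T[:3,3]
    d=np.array([(u-s['cx'])/s['fx'],-(v-s['cy'])/s['fy'],-1.]); return c,R.T@d
def onz(s,u,v,z):
    c,d=ray(s,u,v); return c+d*(z-c[2])/d[2]
def proj(s,p):
    T=np.array(s['world_to_cam']); q=T[:3,:3]@np.array(p)+T[:3,3]
    return s['cx']+s['fx']*q[0]/-q[2], s['cy']+s['fy']*(-q[1])/-q[2]
E
python3 - <<'E'
from h import *
import pickle
S={}
for n in('scene','top'):
    s=snap(n,n+'0.png'); S[n]=s
    print(n,{k:(v if k!='world_to_cam' else np.round(v,3).tolist()) for k,v in s.items() if k!='image'})
pickle.dump(S,open('s0.pkl','wb'))
o=observe();print(o)
E
```

```text
pics
scene {'fx': 352.97558782892315, 'fy': 352.97558782892315, 'cx': 251.94777527555456, 'cy': 192.34790450994316, 'world_to_cam': [[-0.148, 0.989, 0.02, 14.313], [-0.523, -0.096, 0.847, 212.242], [0.84, 0.115, 0.531, -1341.304], [0.0, 0.0, 0.0, 1.0]]}
top {'fx': 482.9431332932841, 'fy': 482.9431332932841, 'cx': 262.6143471527093, 'cy': 199.90833838988493, 'world_to_cam': [[-0.014, -1.0, 0.005, 63.856], [0.987, -0.013, 0.159, -615.395], [-0.159, 0.007, 0.987, -1404.007], [0.0, 0.0, 0.0, 1.0]]}
{'time': 0.1, 'q': array([-8.07637641e+01,  1.48473380e+01,  1.19369734e+00,  7.64138412e+01,
        4.96738546e-04,  8.12586152e+01]), 'joint_velocities': array([ 0.10363762, -0.17661542,  0.15444253,  0.04370403, -0.04718381,
        0.05088264]), 'joint_efforts': array([ 4.92028455e-03, -5.56690836e+01,  3.45072019e+01,  1.15164678e-02,
       -1.73919893e-04,  1.40738058e-05]), 'ee_pos': array([ 169.73150129, -522.90041254,  230.72567447]), 'orientation': array([[ 9.51177162e-01,  3.08645386e-01, -1.80482995e-04],
       [ 3.08645382e-01, -9.51176468e-01,  1.16390279e-03],
       [ 1.87562046e-04, -1.16278299e-03, -9.99999306e-01]]), 'wrist_force': array([-0.00832381, -0.00408287, -0.52342873]), 'wrist_torque': array([ 0.03582133, -0.04730576,  0.02881298]), 'finger_force': 0.0, 'finger_gap': 1.0007474396268516}
```

View pics/top0.png

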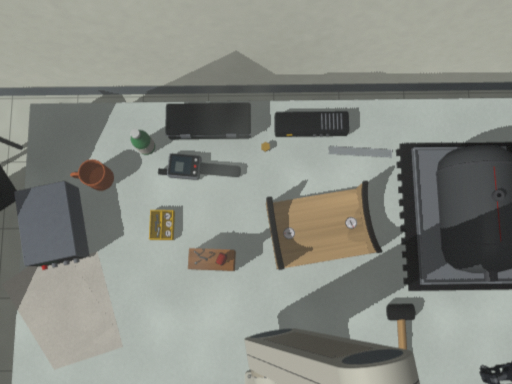

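View pics/scene0.png

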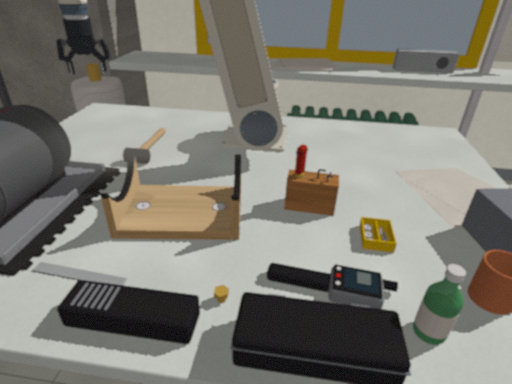

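The top view shows the cradle, with the left panel at (274,233) and its cam at (289,233). The block is at (212,260), with the red handle at about (221,259). In the scene view the handle is at (301,160).

Run:
```python
from h import *
import pickle
S=pickle.load(open('s0.pkl','rb'))
def red(s,box):
    im=s['image'].astype(int);m=((im[...,0]>120)&(im[...,1]<60)&(im[...,2]<70))
    u0,v0,u1,v1=box;mm=np.zeros_like(m);mm[v0:v1,u0:u1]=m[v0:v1,u0:u1]
    v,u=np.nonzero(mm);return u,v
u,v=red(S['top'],(190,240,240,275));print('top',u.min(),u.max(),v.min(),v.max(),len(u))
print('174',onz(S['top'],u.mean(),v.mean(),140))
u,v=red(S['scene'],(280,130,320,180));print('scene',u.min(),u.max(),v.min(),v.max(),u.mean(),v.mean())
# block top corners, cam
for p in [(289,233)]: print('cam',onz(S['top'],*p,25))
print('camR',onz(S['top'],351,223,25))
for p in [(190,249),(235,250),(235,270),(189,269)]: print('blk',onz(S['top'],*p,90))
# two-view for handle center
a=[]
for n,box in(('top',(190,240,240,275)),('scene',(280,130,320,180))):
    u,v=red(S[n],box); a.append(ray(S[n],u.mean(),v.mean()))
A=[];b=[]
for c,d in a:
    d=d/np.linalg.norm(d);P=np.eye(3)-np.outer(d,d);A.append(P);b.append(P@c)
print(np.linalg.lstsq(np.vstack(A),np.hstack(b),rcond=None))
s=snap('wrist','w0.png');T=np.array(s['world_to_cam']);o=observe()
R=o['orientation'];C=-T[:3,:3].T@T[:3,3]
print('cam in tool',R.T@(C-o['ee_pos']),R.T@T[:3,:3].T, s['fx'])
```

```text
Traceback (most recent call last):
ValueError: zero-size array to reduction operation minimum which has no identity
```

Run:
```python
from h import *
import pickle
S=pickle.load(open('s0.pkl','rb'))
def red(s,box):
    h=cv2.cvtColor(s['image'],cv2.COLOR_RGB2HSV).astype(int)
    m=((h[...,0]<6)|(h[...,0]>170))&(h[...,1]>170)&(h[...,2]>50)
    u0,v0,u1,v1=box;mm=np.zeros_like(m);mm[v0:v1,u0:u1]=m[v0:v1,u0:u1]
    v,u=np.nonzero(mm);return u,v
u,v=red(S['top'],(190,240,240,275));print('top',u.min(),u.max(),v.min(),v.max(),len(u))
print('140',onz(S['top'],u.mean(),v.mean(),140))
u,v=red(S['scene'],(280,130,320,180));print('scene',u.min(),u.max(),v.min(),v.max(),u.mean(),v.mean())
print('cam',onz(S['top'],289,233,25))
print('camR',onz(S['top'],351,223,25))
for p in [(190,249),(235,250),(235,270),(189,269)]: print('blk',onz(S['top'],*p,90))
a=[]
for n,box in(('top',(190,240,240,275)),('scene',(280,130,320,180))):
    u,v=red(S[n],box); a.append(ray(S[n],u.mean(),v.mean()))
A=[];b=[]
for c,d in a:
    d=d/np.linalg.norm(d);P=np.eye(3)-np.outer(d,d);A.append(P);b.append(P@c)
print(np.linalg.lstsq(np.vstack(A),np.hstack(b),rcond=None)[:2])
s=snap('wrist','w0.png');T=np.array(s['world_to_cam']);o=observe()
R=o['orientation'];C=-T[:3,:3].T@T[:3,3]
print('cam in tool',R.T@(C-o['ee_pos']),R.T@T[:3,:3].T, s['fx'])
```

```text
Traceback (most recent call last):
ValueError: zero-size array to reduction operation minimum which has no identity
```

```bash
cat > m.py <<'E'
from h import *
import pickle
S=pickle.load(open('s0.pkl','rb'))
print(S['top']['image'][252:268:3,214:230:3].tolist())
def red(s,box):
    im=s['image'].astype(int)
    m=(im[...,0]>2.6*im[...,1])&(im[...,0]>2.2*im[...,2])&(im[...,0]>60)
    u0,v0,u1,v1=box;mm=np.zeros_like(m);mm[v0:v1,u0:u1]=m[v0:v1,u0:u1]
    v,u=np.nonzero(mm);print(box,len(u),u.min(),u.max(),v.min(),v.max(),u.mean(),v.mean());return u,v
print('cam',onz(S['top'],289,233,25))
print('camR',onz(S['top'],351,223,25))
for p in [(190,249),(235,250),(235,270),(189,269)]: print('blk',onz(S['top'],*p,90))
s=snap('wrist','w0.png');T=np.array(s['world_to_cam']);o=observe()
R=o['orientation'];C=-T[:3,:3].T@T[:3,3]
print('cam in tool',R.T@(C-o['ee_pos']),R.T@T[:3,:3].T, s['fx'])
a=[]
for n,box in(('top',(190,240,240,275)),('scene',(280,130,320,180))):
    u,v=red(S[n],box); a.append(ray(S[n],u.mean(),v.mean()))
A=[];b=[]
for c,d in a:
    d=d/np.linalg.norm(d);P=np.eye(3)-np.outer(d,d);A.append(P);b.append(P@c)
print(np.linalg.lstsq(np.vstack(A),np.hstack(b),rcond=None)[:2])
E
python3 m.py
```

```text
[[[116, 94, 75], [133, 102, 76], [110, 85, 67], [127, 95, 68], [116, 88, 65], [87, 71, 56]], [[116, 93, 74], [132, 100, 74], [131, 66, 60], [108, 61, 57], [68, 60, 55], [88, 71, 57]], [[138, 105, 78], [129, 75, 64], [135, 66, 60], [106, 59, 55], [77, 57, 53], [89, 71, 56]], [[137, 105, 78], [145, 70, 63], [129, 65, 59], [83, 54, 49], [94, 79, 60], [111, 84, 62]], [[131, 100, 74], [125, 92, 70], [113, 70, 60], [94, 68, 56], [129, 95, 69], [130, 96, 69]], [[130, 99, 73], [132, 98, 73], [131, 98, 70], [131, 96, 69], [131, 96, 68], [132, 96, 67]]]
cam [517.58438076 -23.16179845  25.        ]
camR [ 545.4494219  -212.26810296   25.        ]
blk [469.51493764 266.38880883  90.        ]
blk [464.86897174 137.11959695  90.        ]
blk [407.97231199 137.40168931  90.        ]
blk [412.63305949 268.68208303  90.        ]
cam in tool [  74.88581505    1.10559447 -143.22018569] [[-1.03428291e-03  9.56505171e-01  2.91713539e-01]
 [ 9.99999143e-01  7.55177581e-04  1.06937361e-03]
 [ 8.02565862e-04  2.91714395e-01 -9.56505132e-01]] 303.137582520366Traceback (most recent call last):
  File "m.py", line 18, in <module>
    u,v=red(S[n],box); a.append(ray(S[n],u.mean(),v.mean()))
        ~~~^^^^^^^^^^
  File "m.py", line 9, in red
    v,u=np.nonzero(mm);print(box,len(u),u.min(),u.max(),v.min(),v.max(),u.mean(),v.mean());return u,v
                                        ~~~~~^^
    return umr_minimum(a, axis, None, out, keepdims, initial, where)
ValueError: zero-size array to reduction operation minimum which has no identity
```

```bash
sed -i 's/^    m=.*/    m=(im[...,0]>1.65*im[...,1])\&(im[...,0]>1.65*im[...,2])\&(im[...,0]>50)/' m.py; python3 m.py | tail -6
cat >> h.py <<'E'
def go(p,R=None):
    "shift and rotvec in tool axes from the measured pose to p, R"
    from scipy.spatial.transform import Rotation as Ro
    o=observe();M=o['orientation']
    d=M.T@(np.array(p)-o['ee_pos']); r=Ro.from_matrix(M.T@R).as_rotvec() if R is not None else np.zeros(3)
    print('shift',np.round(d,1),'rot',np.round(r,4),'t',round(o['time'],2),'pos',np.round(o['ee_pos'],1))
def down(a):
    "tool pointing down with its y at world angle a (rad)"
    y=np.array([np.cos(a),np.sin(a),0]);z=np.array([0,0,-1.]);return np.stack([np.cross(y,z),y,z],1)
E
python3 -c "
from h import *
go((430,167,340))"
```

```text
cam in tool [  74.87959074    1.1375436  -143.22465247] [[-9.92654883e-04  9.56499280e-01  2.91732999e-01]
 [ 9.99999263e-01  7.45545437e-04  9.58206575e-04]
 [ 6.99023692e-04  2.91733735e-01 -9.56499315e-01]] 303.137582520366
(190, 240, 240, 275) 59 216 224 254 263 220.11864406779662 258.6101694915254
(280, 130, 320, 180) 224 295 306 145 174 300.67857142857144 159.38839285714286
(array([439.06033817, 173.72339071, 136.87653502]), array([10.43392124]))
shift [ 460.5 -576.  -108.5] rot [0. 0. 0.] t 0.2 pos [ 169.7 -523.   230.9]
```

```bash
J="python3 -m jog"
python3 -m jog '[460,-570,-108,0,0,0,-1,460,-570,-108,0,0,0,-1,460,-570,-108,0,0,0,-1,460,-570,-108,0,0,0,-1,460,-570,-108,0,0,0,-1,460,-570,-108,0,0,0,-1,460,-570,-108,0,0,0,-1,460,-570,-108,0,0,0,-1]'; python3 -c "
from h import *
go((430,170,340),down(-1.257))"
```

```text
time: 0.87
ee_pos: [287.5, -213.2, 280.2]
orientation: [[0.951, 0.308, 0.0], [0.308, -0.951, -0.0], [0.0, 0.0, -1.0]]
wrist_force: [1.7, -0.1, 0.1]
finger_gap: 0.999
finger_force: 0.0
shift [ 253.6 -320.7  -59.8] rot [ 0.0004 -0.0003 -0.0008] t 0.87 pos [ 287.5 -213.2  280.2]
```

```bash
python3 -m jog '[250,-320,-60,0,0,0,-1,250,-320,-60,0,0,0,-1,250,-320,-60,0,0,0,-1,250,-320,-60,0,0,0,-1,250,-320,-60,0,0,0,-1,250,-320,-60,0,0,0,-1,250,-320,-60,0,0,0,-1,250,-320,-60,0,0,0,-1]'; python3 -m jog '[50,-70,-15,0,0,0,-1,50,-70,-15,0,0,0,-1,50,-70,-15,0,0,0,-1,50,-70,-15,0,0,0,-1]'; python3 -c "
from h import *
go((430,170,340),down(-1.257))
snap('wrist','w1.png')"
```

```text
time: 1.53
ee_pos: [400.3, 97.1, 329.1]
orientation: [[0.951, 0.309, 0.001], [0.309, -0.951, -0.0], [0.001, 0.0, -1.0]]
wrist_force: [1.2, -1.3, -0.2]
finger_gap: 1.002
finger_force: 0.0
time: 1.87
ee_pos: [426.6, 178.8, 343.2]
orientation: [[0.95, 0.313, -0.001], [0.313, -0.95, -0.0], [-0.001, -0.0, -1.0]]
wrist_force: [1.3, -0.8, 0.2]
finger_gap: 1.006
finger_force: 0.0
shift [0.4 9.5 3.2] rot [-0.0002  0.0009  0.0043] t 1.87 pos [426.6 178.8 343.2]
```

View pics/w1.png

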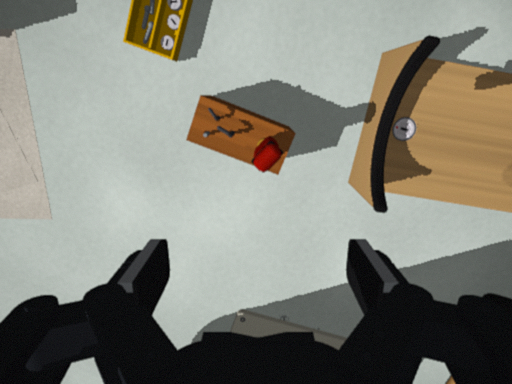

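The wrist view shows the handle at (267,155), the block around it and the left cam at (404,128).

Run:
```python
from h import *
s=snap('wrist'); im=s['image']; i=im.astype(int)
m=((i[...,0]>1.9*i[...,1])&(i[...,0]>1.9*i[...,2])&(i[...,0]>50)).astype(np.uint8)
n,l,st,ce=cv2.connectedComponentsWithStats(m);k=1+np.argmax(st[1:,4]);print(st[k],ce[k])
c=max(cv2.findContours((l==k).astype(np.uint8),0,2)[0],key=cv2.contourArea);print(cv2.minAreaRect(c))
print('red@140',onz(s,*ce[k],131+5), 'camC',ray(s,0,0)[0])
print('project TCP axis',[np.round(proj(s,(observe()['ee_pos']*[1,1,0]+[0,0,z])),0) for z in(174,90)])
crop=cv2.cvtColor(im[85:185,180:312],cv2.COLOR_RGB2BGR);cv2.imwrite('pics/w1c.png',cv2.resize(crop,None,fx=6,fy=6,interpolation=cv2.INTER_CUBIC))
print('cam',onz(s,404,128,25))
```

```text
[251 136  30  35 670] [264.88955224 153.67313433]
((265.2500305175781, 152.75001525878906), (25.455841064453125, 33.23401641845703), 45.0)
red@140 [436.35642308 170.83293783 136.        ] camC [497.91323696 199.69799608 486.34998029]
project TCP axis [array([258., 168.]), array([258., 153.])]
cam [518.77502899 -24.69511077  25.        ]
```

View pics/w1c.png

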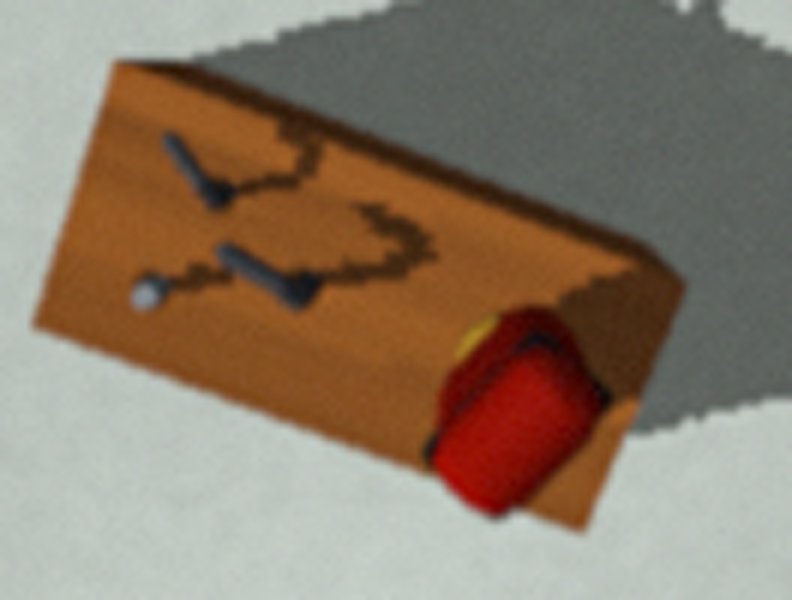

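The crop shows the bright handle top face centred near crop (520,430), with its broad side running at about 45° up-right. The block's top corners are at about (115,62), (640,262), (585,530) and (37,325).

Run:
```python
from h import *
s=snap('wrist'); i=s['image'].astype(int)
m=((i[...,0]>3*i[...,1])&(i[...,0]>110)).astype(np.uint8)
c=max(cv2.findContours(m,0,2)[0],key=cv2.contourArea);r=cv2.minAreaRect(c);print(r,cv2.contourArea(c))
P=[onz(s,*p,174)[:2] for p in cv2.boxPoints(r)];P=np.array(P);print('top face centre',P.mean(0))
for k in range(4):
    d=P[(k+1)%4]-P[k];print(np.linalg.norm(d),np.arctan2(d[1],d[0]))
B=np.array([onz(s,180+x/6,85+y/6,90)[:2] for x,y in[(115,62),(637,262),(585,530),(37,325)]])
print(B,B.mean(0));
for k in range(4):
    d=B[(k+1)%4]-B[k];print(np.linalg.norm(d),np.arctan2(d[1],d[0]))
y=(B[0]+B[3]-B[1]-B[2]);y/=np.linalg.norm(y);print('hole',B.mean(0)-35*y,y)
```

```text
((263.0000305175781, 157.00001525878906), (14.142134666442871, 24.041629791259766), 45.0) 300.0
top face centre [438.78275439 173.76931825]
25.18606369824198 -0.46612723429460035
14.839284439181322 -2.039524140358484
25.4380482528062 2.6853355608919243
15.093080881086573 1.0854977980581706
[[472.92337907 267.73865894]
 [467.64432838 150.24173371]
 [407.84104543 141.41887039]
 [414.57519144 269.91549365]] [440.74598608 207.32868918]
117.61545738003895 -1.6156953981013638
60.45060436553778 -2.99511783399069
128.6729610702898 1.5184370442157549
58.38877982330728 -0.03729037158381226
hole [439.03878114 172.37035038] [0.04877728 0.99880968]
```

```bash
python3 -c "
from h import *
print(observe()['q'])
go((439,172,260),down(-2.03));go((439,172,260),down(1.11))"
```

```text
[ 1.19949402e+01  5.42854390e+00  5.55902065e+00  9.01713647e+01
 -1.57222633e-02  1.74044509e+02]
shift [11.2  7.7 83.4] rot [5.000e-04 6.000e-04 7.725e-01] t 2.02 pos [426.  175.9 343.4]
shift [11.2  7.7 83.4] rot [-8.0000e-04  6.0000e-04 -2.3675e+00] t 2.02 pos [426.  175.9 343.4]
```

```bash
python3 -m jog '[11,8,20,0,0,-0.12,0,11,8,50,0,0,-0.24,0,11,8,83,0,0,-0.36,0,11,8,83,0,0,-0.48,0,11,8,83,0,0,-0.6,0,11,8,83,0,0,-0.72,0,11,8,83,0,0,-0.84,0,11,8,83,0,0,-0.96,0]'
python3 -m jog '[0,0,0,0,0,-0.12,0,0,0,0,0,0,-0.24,0,0,0,0,0,0,-0.36,0,0,0,0,0,0,-0.48,0,0,0,0,0,0,-0.6,0,0,0,0,0,0,-0.72,0,0,0,0,0,0,-0.84,0,0,0,0,0,0,-0.96,0]' >/dev/null
python3 -m jog '[0,0,0,0,0,-0.12,0,0,0,0,0,0,-0.24,0,0,0,0,0,0,-0.36,0,0,0,0,0,0,-0.45,0,0,0,0,0,0,-0.45,0,0,0,0,0,0,-0.45,0]'
python3 - <<'E'
from h import *
go((439,172,260),down(1.11));print(observe()['q'])
s=snap('wrist','w2.png'); i=s['image'].astype(int)
m=((i[...,0]>3*i[...,1])&(i[...,0]>110)).astype(np.uint8)
c=max(cv2.findContours(m,0,2)[0],key=cv2.contourArea);r=cv2.minAreaRect(c);print(r,cv2.contourArea(c))
P=np.array([onz(s,*p,174)[:2] for p in cv2.boxPoints(r)]);print('top face centre',P.mean(0))
for k in range(2):
    d=P[(k+1)%4]-P[k];print(np.linalg.norm(d),np.arctan2(d[1],d[0]))
E
```

```text
time: 2.68
ee_pos: [439.0, 170.7, 260.8]
orientation: [[0.29, 0.957, 0.0], [0.957, -0.29, -0.0], [-0.0, 0.0, -1.0]]
wrist_force: [-0.3, -1.1, -0.1]
finger_gap: 0.503
finger_force: 0.0
time: 3.85
ee_pos: [439.2, 171.2, 260.8]
orientation: [[-0.895, 0.447, 0.0], [0.447, 0.895, -0.0], [-0.0, 0.0, -1.0]]
wrist_force: [1.1, -0.5, -0.1]
finger_gap: 0.505
finger_force: 0.0
shift [0.5 0.7 0.8] rot [ 0.0001  0.0003 -0.0022] t 3.85 pos [439.2 171.2 260.8]
[ 1.10830290e+01  6.64064460e+00 -4.90983927e+00  7.84324659e+01
 -6.64500519e-03  3.76115169e+01]
((259.3602600097656, 178.67259216308594), (49.3588752746582, 20.256505966186523), 83.9909896850586) 739.0
top face centre [431.71633776 176.02819241]
15.571896582431304 1.213032247085633
40.268319868725605 -0.35155725871254845
```

View pics/w2.png

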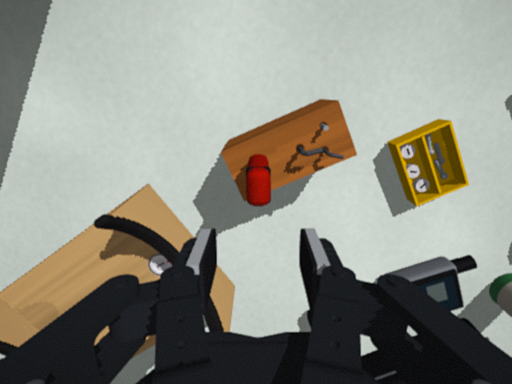

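The handle is at columns 247–271 and rows 155–206, between the two fingers and aligned with the image vertical. The keys at (305–340,150) are clear of it.

Run:
```python
from h import *
s=snap('wrist'); i=s['image'].astype(int)
print([np.round(proj(s,(439.2,171.2,z)),1) for z in(174,136,98)])
m=((i[...,0]>1.9*i[...,1])&(i[...,0]>50));
for v in range(155,210,5):
    u=np.nonzero(m[v,230:290])[0]+230; print(v,u.min() if len(u) else 0,u.max() if len(u) else 0, end='; ')
```

```text
[array([257.9, 190.1]), array([257.9, 177.6]), array([257.8, 167.9])]
155 252 264; 160 248 267; 165 247 268; 170 248 267; 175 246 269; 180 245 270; 185 245 270; 190 246 270; 195 246 269; 200 247 269; 205 254 262;
```

```bash
python3 -m jog '[0,0,40,0,0,0,0,0,0,80,0,0,0,0,0,0,110,0,0,0,0,0,0,125,0,0,0,0,0,0,138,0,0,0,0,0,0,138,0,0,0,0,0,0,138,0,0,0,0]'
python3 -m jog '[0,0,0,0,0,0,1,0,0,0,0,0,0,1,0,0,0,0,0,0,1,0,0,0,0,0,0,1,0,0,0,0,0,0,1,0,0,0,0,0,0,1]'
```

```text
time: 4.53
ee_pos: [439.1, 172.3, 122.5]
orientation: [[-0.896, 0.443, -0.001], [0.443, 0.896, -0.0], [0.001, -0.001, -1.0]]
wrist_force: [0.0, -1.0, 0.3]
finger_gap: 0.503
finger_force: 0.0
time: 5.03
ee_pos: [439.9, 172.6, 123.7]
orientation: [[-0.897, 0.442, 0.002], [0.442, 0.897, 0.0], [-0.002, 0.001, -1.0]]
wrist_force: [-0.5, 0.1, 6.6]
finger_gap: 0.232
finger_force: 60.8
```

```bash
python3 -m jog '[0,0,-25,0,0,0,1,0,0,-55,0,0,0,1,0,0,-90,0,0,0,1,0,0,-120,0,0,0,1,0,0,-135,0,0,0,1,0,0,-135,0,0,0,1]'
python3 - <<'E'
from h import *
go((518.5,-24,256),down(1.6-np.pi/2+0))
go((518.5,-24,256),down(1.6+np.pi/2))
E
```

```text
time: 5.53
ee_pos: [440.5, 172.8, 261.3]
orientation: [[-0.897, 0.442, 0.006], [0.442, 0.897, 0.001], [-0.005, 0.004, -1.0]]
wrist_force: [0.1, -1.5, -0.8]
finger_gap: 0.23
finger_force: 60.1
shift [-156.9 -142.1    5.5] rot [0.006  0.0023 1.0837] t 5.53 pos [440.5 172.8 261.3]
shift [-156.9 -142.1    5.5] rot [-0.0026  0.0068 -2.0578] t 5.53 pos [440.5 172.8 261.3]
```

```bash
python3 -m jog '[-20,-18,0,0,0,0.12,1,-45,-41,0,0,0,0.24,1,-70,-64,0,0,0,0.36,1,-95,-86,0,0,0,0.48,1,-120,-108,0,0,0,0.6,1,-140,-127,0,0,0,0.72,1,-157,-142,5,0,0,0.84,1,-157,-142,5,0,0,0.96,1]'
python3 -m jog '[0,0,0,0,0,0.12,1,0,0,0,0,0,0.12,1,0,0,0,0,0,0.12,1,0,0,0,0,0,0.12,1]'
python3 - <<'E'
from h import *
go((518.5,-24,256),down(1.6-np.pi/2))
print(observe()['q'])
s=snap('wrist','w3.png')
print(np.round(proj(s,(518,-24,25))))
u,v=[int(x) for x in proj(s,(518,-24,25))]
c=cv2.cvtColor(s['image'][max(v-45,0):v+45,u-60:u+60],cv2.COLOR_RGB2BGR);cv2.imwrite('pics/w3c.png',cv2.resize(c,None,fx=6,fy=6,interpolation=cv2.INTER_CUBIC));print(u-60,max(v-45,0))
E
```

```text
time: 6.2
ee_pos: [518.2, -27.7, 250.3]
orientation: [[-0.143, 0.99, -0.002], [0.99, 0.143, -0.0], [-0.0, -0.002, -1.0]]
wrist_force: [-0.3, -0.5, -1.0]
finger_gap: 0.227
finger_force: 60.0
time: 6.53
ee_pos: [517.1, -24.0, 252.2]
orientation: [[-0.037, 0.999, -0.001], [0.999, 0.037, 0.0], [0.0, -0.001, -1.0]]
wrist_force: [0.6, 0.1, -0.8]
finger_gap: 0.23
finger_force: 60.0
shift [-0.   1.4 -3.8] rot [-0.0006 -0.0002  0.0081] t 6.53 pos [517.1 -24.  252.2]
[-1.19519669e+01  1.13589877e+01 -3.51976636e-01  7.83271119e+01
  5.94301933e-04  7.59134562e+01]
[258. 156.]
197 110
```

View pics/w3c.png

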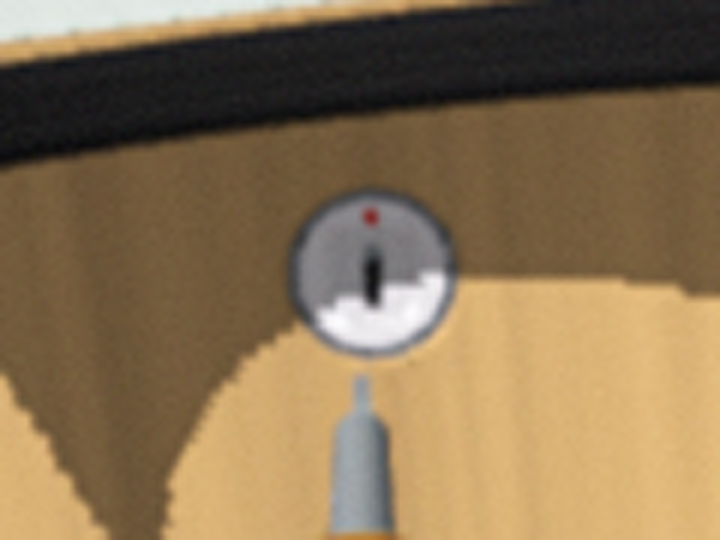

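The crop shows the cam disc centred at crop (373,272), with its dot at (370,216) and the slot from (372,245) to (373,305). The blade tip is at (362,378).

Run:
```python
from h import *
s=snap('wrist');o=observe()
f=lambda x,y:(197+(x+.5)/6-.5,110+(y+.5)/6-.5)
c=onz(s,*f(373,272),25);d=onz(s,*f(370.5,216),25);a=onz(s,*f(372,245),25);b=onz(s,*f(373.5,305),25)
print('c',c,'ring width',onz(s,*f(456,272),25)-onz(s,*f(290,272),25))
print('dot',d,'ang',np.arctan2(*(d-c)[1::-1]),'slot',np.arctan2(*(a-b)[1::-1]))
R=o['orientation'];p=o['ee_pos'];tip=p+R[:,2]*118.7
u,v=proj(s,tip);print('tip pred crop',(u+.5-197)*6,(v+.5-110)*6,tip,'tip obs at z',onz(s,*f(362,378),tip[2]))
print('toolx',np.arctan2(R[1,0],R[0,0]))
# cradle axis from cams in w3
i=s['image']
```

```text
c [519.00736535 -22.61935893  25.        ] ring width [34.2587815   1.23668531  0.        ]
dot [518.06819764 -11.03261074  25.        ] ang 1.6516748443402505 slot 1.6322620420544036
tip pred crop 362.86105995624007 420.24188448420375 [517.2509611  -23.93905989 133.81479829] tip obs at z [516.9713441  -17.51285942 133.81479829]
toolx 1.6069713601595579
```

```bash
python3 -m jog '[1.3,1.8,30,0,0,-0.028,1,1.3,1.8,60,0,0,-0.028,1,1.3,1.8,80,0,0,-0.028,1,1.3,1.8,92,0,0,-0.028,1,1.3,1.8,96,0,0,-0.028,1,1.3,1.8,96,0,0,-0.028,1,1.3,1.8,96,0,0,-0.028,1]'
python3 - <<'E'
from h import *
s=snap('wrist','w4.png');o=observe();R=o['orientation'];tip=o['ee_pos']+R[:,2]*118.7
print(o['ee_pos'],tip,proj(s,tip),np.arctan2(R[1,0],R[0,0]),proj(s,(519,-22.6,25)))
u,v=[int(x) for x in proj(s,tip)]
c=cv2.cvtColor(s['image'][v-35:v+40,u-50:u+50],cv2.COLOR_RGB2BGR);cv2.imwrite('pics/w4c.png',cv2.resize(c,None,fx=8,fy=8,interpolation=cv2.INTER_CUBIC));print(u-50,v-35)
E
```

```text
time: 7.22
ee_pos: [519.5, -22.8, 157.3]
orientation: [[-0.062, 0.998, 0.001], [0.998, 0.062, -0.0], [-0.0, 0.001, -1.0]]
wrist_force: [-0.1, -0.6, -0.4]
finger_gap: 0.228
finger_force: 60.0
[519.69572367 -22.88713275 157.65919865] [519.88236698 -22.9271862   38.95935215] (np.float64(257.2314491203582), np.float64(179.67952063220355)) 1.6326049088197483 (np.float64(256.34050189846613), np.float64(175.28044063799615))
207 144
```

View pics/w4c.png

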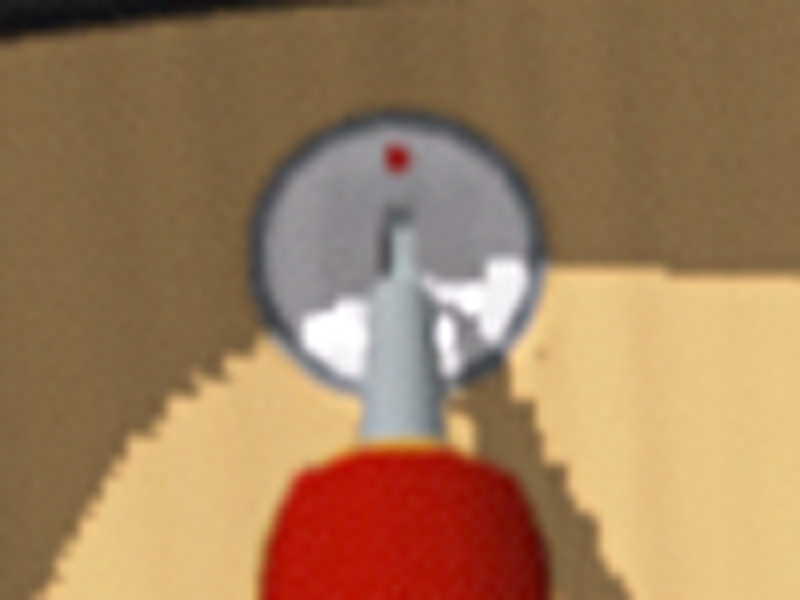

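The ring is centred at crop column 397.5 and the blade at about 404, so the blade sits 0.75 mm off to tool +y. I need its top end more exactly along tool x.

Run:
```python
from h import *
s=snap('wrist');i=s['image'].mean(2).astype(int)
print(i[165:186,250:265])
o=observe();R=o['orientation'];tip=o['ee_pos']+R[:,2]*118.7
for k in(-6,0,6): print(k,proj(s,tip+R[:,0]*k))
c=np.array((519.,-22.6,25));
for k in(-7,7,-16,16): print(k,proj(s,c+R[:,0]*k))
print(proj(s,o['ee_pos']+R[:,2]*106.7+R[:,0]*4))
```

```text
[[145 148 151 146 139 125 119 124 137 144 147 148 148 144 147]
 [144 145 144 145 145 140 138 138 133 138 142 144 141 140 144]
 [143 145 145 138 143 140 142 136 134 136 143 141 143 145 145]
 [143 141 138 139 136 136 135 132 132 140 141 139 139 141 143]
 [135 137 139 136 127 123 115 122 129 138 138 140 139 143 144]
 [139 140 139 138 115 105  98  99 121 134 140 137 138 140 140]
 [136 137 140 136 111  93  97 101 118 135 139 136 138 138 141]
 [137 142 141 136 101  89 122 128 127 135 138 137 136 139 139]
 [139 138 141 133  87  81 148 166 153 142 139 138 139 138 138]
 [138 136 140 129  81  79 157 174 157 145 137 136 136 140 139]
 [139 137 143 131  80  77 153 174 160 143 134 135 138 136 137]
 [137 137 141 129  80  82 158 178 163 144 136 133 133 135 136]
 [137 139 139 131  84  88 163 186 172 147 141 145 146 143 134]
 [135 134 137 135 108 124 173 187 172 159 181 193 199 189 161]
 [143 133 137 144 152 170 180 174 162 165 209 239 241 237 216]
 [188 160 147 156 179 185 180 169 152 141 169 221 243 243 243]
 [239 210 180 175 181 187 179 171 154 131 124 177 236 238 232]
 [245 240 217 186 182 186 180 170 156 133 112 156 237 240 207]
 [251 243 221 182 182 181 181 173 158 136 107 159 251 255 242]
 [255 253 233 190 181 183 179 170 156 134 103 178 255 255 255]
 [255 255 242 191 183 183 179 171 158 138 106 192 255 248 201]]
-6 (np.float64(257.01780118070343), np.float64(185.95421553161285))
0 (np.float64(257.0086648194399), np.float64(179.55176262443828))
6 (np.float64(256.99941064024347), np.float64(173.06674689540316))
-7 (np.float64(256.03480713214293), np.float64(182.2143143146923))
7 (np.float64(256.0002305672592), np.float64(167.81718193338918))
-16 (np.float64(256.0565228895051), np.float64(191.2564107333327))
16 (np.float64(255.97747378724603), np.float64(158.3416202191349))
(np.float64(256.95311214296026), np.float64(178.82475440457478))
```

```bash
python3 -m jog '[-0.6,-1,4,0,0,0,1,-0.6,-1,9,0,0,0,1,-0.6,-1,11,0,0,0,1,-0.6,-1,11,0,0,0,1,-0.6,-1,11,0,0,0,1]'
python3 - <<'E'
from h import *
s=snap('wrist');i=s['image'].mean(2).astype(int)
o=observe();R=o['orientation'];tip=o['ee_pos']+R[:,2]*118.7
print(o['ee_pos'],tip)
for k in(-6,0,6): print(k,proj(s,tip+R[:,0]*k))
c=np.array((519.,-22.6,25));
for k in(-7,7,16): print(k,proj(s,c+R[:,0]*k))
v=int(proj(s,c)[1]);print(v-14);print(i[v-14:v+6,247:266])
E
```

```text
time: 7.73
ee_pos: [518.1, -23.6, 145.5]
orientation: [[-0.061, 0.998, -0.0], [0.998, 0.061, 0.0], [0.0, -0.0, -1.0]]
wrist_force: [-0.4, -0.1, -1.6]
finger_gap: 0.226
finger_force: 60.0
[518.17501959 -23.57196509 145.61564359] [518.16061364 -23.56944079  26.9156445 ]
-6 (np.float64(257.05113774450723), np.float64(185.93272237175208))
0 (np.float64(257.040718431442), np.float64(179.52885244043892))
6 (np.float64(257.030164723796), np.float64(173.04238153458044))
-7 (np.float64(258.04550355924204), np.float64(185.41007754801421))
7 (np.float64(258.03604327621446), np.float64(170.43417419107982))
16 (np.float64(258.02981056568456), np.float64(160.56761203065608))
163
[[ 72  80  89 100 113 124 133 143 150 151 140 144 148 147 142 139 137 132
  114]
 [ 80  98 119 134 144 149 152 155 154 141 115 115 137 152 151 151 154 152
  145]
 [103 122 137 145 151 154 154 153 150 124  81  65  98 143 150 152 155 154
  153]
 [129 144 151 150 150 151 151 151 147 127  82  63  91 137 149 145 150 151
  150]
 [146 153 150 150 146 149 146 149 147 141 115 105 118 142 147 148 149 150
  148]
 [151 150 151 145 144
[... 494 characters left out ...]
 138 133 126 118  97  88 112 136 139 138 139
  136]
 [150 144 137 138 138 139 139 139 149 165 160 117  74 100 132 141 142 137
  139]
 [148 144 138 136 141 137 138 139 151 174 174 125  61  94 131 138 137 139
  137]
 [147 140 139 140 139 139 135 139 155 179 183 143  79  95 130 138 138 138
  136]
 [148 138 134 138 137 137 136 149 165 182 184 152  97  99 131 139 136 137
  140]
 [146 139 138 138 139 138 148 165 180 183 175 157 122 111 133 139 141 138
  137]
 [148 139 138 137 138 140 160 180 185 183 173 156 135 118 124 135 141 138
  136]
 [147 143 139 137 135 143 168 183 187 178 171 156 138 112 110 133 137 138
  138]
 [146 142 137 137 134 143 168 185 184 180 168 159 136 115 101 129 137 133
  144]]
```

```bash
python3 -m jog '[1,0.9,0,0,0,0,1,1,0.9,0,0,0,0,1,1,0.9,0,0,0,0,1]'
python3 - <<'E'
from h import *
s=snap('wrist');i=s['image'].mean(2).astype(int)
o=observe();R=o['orientation'];tip=o['ee_pos']+R[:,2]*118.7
print(o['ee_pos'],tip,R[:,2],np.arctan2(R[1,0],R[0,0]))
print(proj(s,tip+R[:,0]*6))
c=np.array((519.,-22.6,25));print(proj(s,c+R[:,0]*7))
v=int(proj(s,c)[1]);print(v-10);print(i[v-10:v+4,250:264])
E
```

```text
time: 8.03
ee_pos: [519.1, -22.5, 145.7]
orientation: [[-0.061, 0.998, 0.0], [0.998, 0.061, -0.0], [-0.0, 0.0, -1.0]]
wrist_force: [-0.1, 0.1, -1.1]
finger_gap: 0.225
finger_force: 60.0
[519.07951815 -22.4575885  145.67534877] [519.08695751 -22.45343952  26.97534907] [ 6.26735967e-05  3.49535099e-05 -9.99999997e-01] 1.6318651494968714
(np.float64(256.8080162753347), np.float64(172.95500172735882))
(np.float64(256.7076387635892), np.float64(171.4791506762548))
169
[[143 143 145 147 147 140 131 138 139 142 145 144 147 145]
 [139 140 138 142 142 143 142 140 137 136 140 142 142 142]
 [138 138 136 140 139 141 137 133 131 135 138 141 144 142]
 [140 139 139 139 139 127 115 112 116 130 138 137 142 138]
 [138 138 138 139 133 113  90  91 101 131 138 139 139 138]
 [140 137 138 139 135 115 114 116 113 131 139 139 138 137]
 [138 139 141 140 132 119 154 162 134 134 137 138 137 135]
 [140 138 136 139 126 116 164 173 137 131 135 140 139 141]
 [139 137 139 138 127 111 168 179 151 136 137 136 136 138]
 [137 137 138 138 143 138 173 183 158 139 137 139 137 137]
 [138 136 138 146 167 176 180 175 160 140 130 138 138 137]
 [136 137 138 161 181 186 181 173 158 136 121 126 137 139]
 [136 137 144 167 186 186 181 172 158 134 112 111 132 138]
 [139 137 144 169 183 185 180 171 158 137 114 104 129 137]]
```

```bash
python3 -m jog '[0.4,0,1,0,0,0,1,0.4,0,2,0,0,0,1,0.4,0,3,0,0,0,1,0.4,0,4,0,0,0,1,0.4,0,4,0,0,0,1]'
```

```text
time: 8.5
ee_pos: [519.0, -22.5, 141.4]
orientation: [[-0.061, 0.998, -0.0], [0.998, 0.061, -0.001], [-0.001, -0.0, -1.0]]
wrist_force: [0.9, -2.3, -2.5]
finger_gap: 0.225
finger_force: 60.0
```

```bash
python3 -m jog '[-0.3,0,0.5,0,0,0,1,-0.3,0,1.5,0,0,0,1,-0.3,0,2.5,0,0,0,1,-0.3,0,3,0,0,0,1,-0.3,0,3,0,0,0,1]'
```

```text
time: 8.92
ee_pos: [519.1, -22.6, 138.6]
orientation: [[-0.061, 0.998, 0.0], [0.998, 0.061, -0.0], [-0.0, 0.0, -1.0]]
wrist_force: [0.3, -2.9, -0.5]
finger_gap: 0.226
finger_force: 60.2
```

```bash
python3 -m jog '[-0.2,0,0.5,0,0,0,1,-0.2,0,1,0,0,0,1,-0.2,0,1.5,0,0,0,1,-0.2,0,2,0,0,0,1,-0.2,0,2,0,0,0,1]'; python3 -m jog '[-0.2,0,0.5,0,0,0,1,-0.2,0,0.8,0,0,0,1,-0.2,0,0.8,0,0,0,1]'
```

```text
time: 9.33
ee_pos: [519.1, -22.7, 136.6]
orientation: [[-0.061, 0.998, 0.0], [0.998, 0.061, -0.0], [-0.0, 0.0, -1.0]]
wrist_force: [-0.2, -3.2, 0.7]
finger_gap: 0.228
finger_force: 60.2
time: 9.58
ee_pos: [519.0, -22.8, 135.8]
orientation: [[-0.061, 0.998, -0.0], [0.998, 0.061, 0.0], [0.0, -0.0, -1.0]]
wrist_force: [0.4, -2.8, 0.2]
finger_gap: 0.228
finger_force: 60.2
```

```bash
python3 -m jog '[-0.4,0,0.3,0,0,0,1,-0.5,0,0.6,0,0,0,1,-0.5,0,0.6,0,0,0,1]';  python3 -c "
from h import *
o=observe();print(o['wrist_force'],o['wrist_torque'],o['q'])"
```

```text
time: 9.83
ee_pos: [519.1, -23.1, 135.6]
orientation: [[-0.061, 0.998, 0.0], [0.998, 0.061, 0.0], [0.0, 0.0, -1.0]]
wrist_force: [-0.7, -1.4, 3.8]
finger_gap: 0.225
finger_force: 60.9
[-0.68006887 -1.38328006  3.79962988] [-0.51825373  0.2108798   0.001613  ] [-1.18267192e+01  1.45856934e+01 -1.34490422e+01  6.19445072e+01
  2.89105816e-02  7.46722954e+01]
```

```bash
python3 -m jog '[0,0,0,0,0,0.05,1,0,0,0,0,0,0.1,1,0,0,0,0,0,0.15,1,0,0,0,0,0,0.2,1,0,0,0,0,0,0.25,1,0,0,0,0,0,0.3,1,0,0,0,0,0,0.35,1,0,0,0,0,0,0.4,1]';  python3 -c "
from h import *
o=observe();print(o['wrist_force'],o['wrist_torque'],o['orientation'][:2,0])"
python3 -m jog '[0,0,0,0,0,0.05,1,0,0,0,0,0,0.1,1,0,0,0,0,0,0.15,1,0,0,0,0,0,0.2,1,0,0,0,0,0,0.25,1,0,0,0,0,0,0.3,1,0,0,0,0,0,0.3,1]';  python3 -c "
from h import *
o=observe();print(o['wrist_force'],o['wrist_torque'],o['orientation'][:2,0])"
```

```text
time: 10.5
ee_pos: [518.7, -23.2, 135.6]
orientation: [[0.335, 0.942, -0.0], [0.942, -0.335, 0.0], [0.0, -0.0, -1.0]]
wrist_force: [-2.7, -2.7, 5.6]
finger_gap: 0.226
finger_force: 61.0
[-2.74526502 -2.7287927   5.57772346] [-0.68707374  0.66200438  0.19683922] [0.33458406 0.94236591]
time: 11.08
ee_pos: [518.6, -23.2, 135.6]
orientation: [[0.599, 0.801, -0.0], [0.801, -0.599, 0.0], [-0.0, -0.0, -1.0]]
wrist_force: [-2.8, -2.0, 6.3]
finger_gap: 0.226
finger_force: 61.1
[-2.84534409 -2.00140294  6.28965976] [-0.75482625  0.80123991  0.13804178] [0.59864186 0.80101677]
```

```bash
cat > t.py <<'E'
from h import *
o=observe();R=o['orientation'];print('turn',1.632-np.arctan2(R[1,0],R[0,0]),'F',o['wrist_force'].round(1),'Tz',o['wrist_torque'][2].round(3))
E
for k in 1 2 ; do python3 -m jog '[0,0,0,0,0,0.03,1,0,0,0,0,0,0.06,1,0,0,0,0,0,0.08,1,0,0,0,0,0,0.08,1]'>/dev/null; python3 t.py; done
```

```text
turn 0.7812497083132368 F [-2.2 -2.2  6.1] Tz 0.145
turn 0.8611890594436716 F [-2.8 -3.4  6.4] Tz 0.129
```

```bash
python3 -m jog '[0,0,0,0,0,0.03,1,0,0,0,0,0,0.06,1,0,0,0,0,0,0.08,1,0,0,0,0,0,0.08,1]'>/dev/null; python3 t.py
python3 -m jog '[0,0,0,0,0,0.03,1,0,0,0,0,0,0.06,1,0,0,0,0,0,0.06,1]'>/dev/null; python3 t.py
```

```text
turn 0.9411578331230384 F [-3.6 -1.5  6.5] Tz 0.163
turn 1.001693617963356 F [-3.4 -1.7  7. ] Tz 0.204
```

```bash
python3 -m jog '[0,0,0,0,0,0.03,1,0,0,0,0,0,0.05,1,0,0,0,0,0,0.05,1]'>/dev/null; python3 t.py
python3 -m jog '[0,0,0,0,0,0.03,1,0,0,0,0,0,0.05,1,0,0,0,0,0,0.05,1]'>/dev/null; python3 t.py
```

```text
turn 1.0511680828743928 F [-2.8 -1.6  7.2] Tz 0.207
turn 1.1011486616386752 F [-3.2 -2.6  6.6] Tz 0.209
```

```bash
python3 -m jog '[0,0,0,0,0,0.03,1,0,0,0,0,0,0.04,1,0,0,0,0,0,0.04,1]'>/dev/null; python3 t.py
python3 -m jog '[0,0,0,0,0,0.03,1,0,0,0,0,0,0.04,1,0,0,0,0,0,0.04,1]'>/dev/null; python3 t.py
```

```text
turn 1.1405842514141409 F [-2.9 -2.4  6.5] Tz 0.139
turn 1.1805651374862602 F [-3.3 -1.7  8.3] Tz 0.174
```

```bash
python3 -m jog '[0,0,0,0,0,0.03,1,0,0,0,0,0,0.04,1,0,0,0,0,0,0.04,1]'>/dev/null; python3 t.py
python3 -m jog '[0,0,0,0,0,0.03,1,0,0,0,0,0,0.04,1,0,0,0,0,0,0.04,1]'>/dev/null; python3 t.py
```

```text
turn 1.2205891116750416 F [-4.1 -2.1  7.1] Tz 0.149
turn 1.2604631247985292 F [-3.6 -2.3  8.5] Tz 0.225
```

```bash
python3 -m jog '[0,0,0,0,0,0.02,1,0,0,0,0,0,0.04,1,0,0,0,0,0,0.04,1]'>/dev/null; python3 t.py
```

```text
turn 1.300862829135547 F [-3.6 -2.6  7.1] Tz 0.285
```

```bash
python3 -m jog '[0,0,0,0,0,0.02,1,0,0,0,0,0,0.04,1,0,0,0,0,0,0.04,1]'>/dev/null; python3 t.py
```

```text
turn 1.3407407948513774 F [-4.1 -1.2  8.2] Tz 0.32
```

```bash
python3 -m jog '[0,0,0,0,0,0.02,1,0,0,0,0,0,0.04,1,0,0,0,0,0,0.04,1]'>/dev/null; python3 t.py
python3 -m jog '[0,0,0,0,0,0,1,0,0,0,0,0,0,1]'>/dev/null; python3 t.py
```

```text
turn 1.3806176521414564 F [-4.2 -1.4  8.4] Tz 0.39
turn 1.3794172199702919 F [-4.3 -2.6  7.8] Tz 0.459
```

```bash
python3 -m jog '[0,0,0,0,0,-0.05,1,0,0,0,0,0,-0.1,1,0,0,0,0,0,-0.15,1,0,0,0,0,0,-0.2,1,0,0,0,0,0,-0.2,1]'>/dev/null; python3 t.py
python3 -m jog '[0,0,0,0,0,-0.04,1,0,0,0,0,0,-0.08,1,0,0,0,0,0,-0.08,1]'>/dev/null; python3 t.py
```

```text
turn 1.1768670476440277 F [-2.8 -1.4  7.8] Tz 0.035
turn 1.09759812563285 F [-2.9 -1.9  6.4] Tz -0.053
```

```bash
python3 -m jog '[0,0,-1,0,0,0.03,1,0,0,-4,0,0,0.03,1,0,0,-8,0,0,0.03,1,0,0,-13,0,0,0.03,1,0,0,-25,0,0,0.03,1,0,0,-55,0,0,0.03,1,0,0,-90,0,0,0.03,1,0,0,-122,0,0,0.03,1]'
python3 - <<'E'
from h import *
o=observe();R=o['orientation'];print(o['q'],o['wrist_force'])
s=snap('wrist','w5.png')
u,v=[int(x) for x in proj(s,(519,-22.6,25))]
c=cv2.cvtColor(s['image'][max(v-60,0):v+60,max(u-80,0):u+80],cv2.COLOR_RGB2BGR);cv2.imwrite('pics/w5c.png',cv2.resize(c,None,fx=5,fy=5,interpolation=cv2.INTER_CUBIC));print(u-80,v-60)
go((440,172.6,257))
E
```

```text
time: 16.08
ee_pos: [518.9, -22.8, 259.5]
orientation: [[0.876, 0.482, 0.001], [0.482, -0.876, 0.001], [0.001, -0.001, -1.0]]
wrist_force: [1.1, -0.1, -0.2]
finger_gap: 0.224
finger_force: 59.9
[-1.18137110e+01  1.13932663e+01  7.43481380e-01  7.93280992e+01
  6.92143285e-02  1.39383798e+02] [ 1.0759849  -0.07588409 -0.21676276]
176 95
shift [  23.6 -210.4    7.8] rot [0. 0. 0.] t 16.13 pos [520.6 -23.1 265.7]
```

View pics/w5c.png

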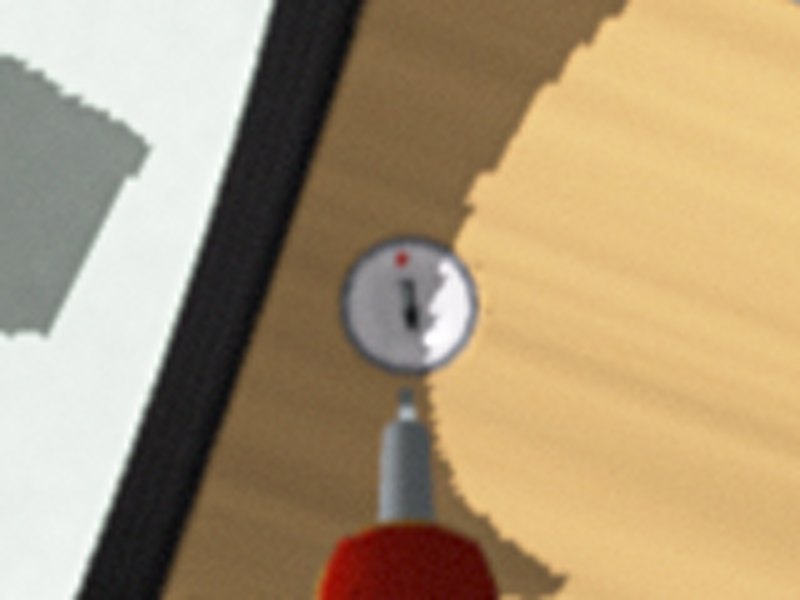

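The crop shows the cam turned so that its dot is at (402,259), about 0.99 rad clockwise of its start. The panel is drawn in and the blade is free at (405,390). Next I return to the block.

```bash
python3 -m jog '[3,-25,0,0,0,-0.12,1,6,-55,0,0,0,-0.24,1,9,-85,0,0,0,-0.36,1,12,-115,0,0,0,-0.48,1,15,-145,0,0,0,-0.6,1,18,-175,0,0,0,-0.72,1,21,-200,0,0,0,-0.84,1,23.5,-210.5,0,0,0,-0.96,1]' >/dev/null
python3 -m jog '[0,0,0,0,0,-0.12,1,0,0,0,0,0,-0.24,1,0,0,0,0,0,-0.36,1,0,0,0,0,0,-0.48,1,0,0,0,0,0,-0.6,1,0,0,0,0,0,-0.72,1,0,0,0,0,0,-0.84,1,0,0,0,0,0,-0.96,1]' >/dev/null
python3 -m jog '[0,0,0,0,0,-0.12,1,0,0,0,0,0,-0.24,1,0,0,0,0,0,-0.26,1,0,0,0,0,0,-0.26,1,0,0,0,0,0,-0.26,1]'
python3 - <<'E'
from h import *
go((440,172.6,257),down(2.684-np.pi/2))
s=snap('wrist','w6.png');o=observe();R=o['orientation'];tip=o['ee_pos']+R[:,2]*118.7
print(tip,proj(s,tip),proj(s,tip+6*R[:,0]),'hole',proj(s,(440,172.6,90)))
u,v=[int(x) for x in proj(s,(440,172.6,90))]
c=cv2.cvtColor(s['image'][v-50:v+50,u-66:u+66],cv2.COLOR_RGB2BGR);cv2.imwrite('pics/w6c.png',cv2.resize(c,None,fx=6,fy=6,interpolation=cv2.INTER_CUBIC));print(u-66,v-50)
E
```

```text
time: 17.88
ee_pos: [438.4, 172.7, 257.5]
orientation: [[-0.895, 0.447, 0.0], [0.447, 0.895, 0.001], [-0.0, 0.001, -1.0]]
wrist_force: [-0.2, 0.0, -1.2]
finger_gap: 0.229
finger_force: 60.1
shift [-1.5  0.6  0.5] rot [ 0.0006  0.0001 -0.0055] t 17.88 pos [438.4 172.7 257.5]
[438.44526567 172.7346307  138.70681005] (np.float64(258.0586018409697), np.float64(179.2781364524297)) (np.float64(258.0521110962669), np.float64(172.78992628096393)) hole (np.float64(258.53405761434226), np.float64(168.21658965817772))
192 118
```

View pics/w6c.png

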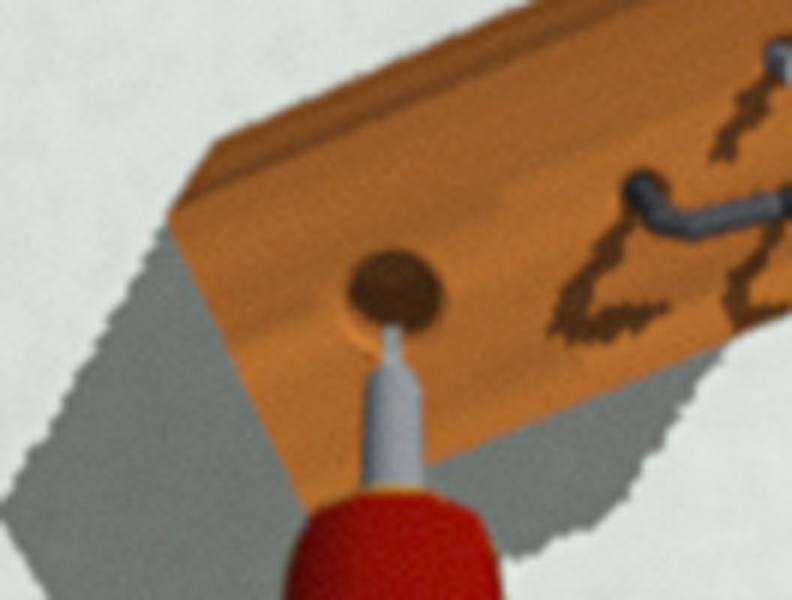

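The hole is at crop (395,292) and the blade at column 393, so the lateral error is under 1 mm. I descend.

```bash
python3 -m jog '[0,0,20,0,0,0,1,0,0,40,0,0,0,1,0,0,55,0,0,0,1,0,0,65,0,0,0,1,0,0,75,0,0,0,1,0,0,75,0,0,0,1]'
python3 -m jog '[0,0,15,0,0,0,1,0,0,30,0,0,0,1,0,0,42,0,0,0,1,0,0,50,0,0,0,1,0,0,54,0,0,0,1,0,0,56,0,0,0,1,0,0,56,0,0,0,1]'
```

```text
time: 18.43
ee_pos: [437.8, 172.4, 180.7]
orientation: [[-0.895, 0.446, -0.002], [0.446, 0.895, -0.0], [0.002, -0.001, -1.0]]
wrist_force: [0.9, -0.1, -1.6]
finger_gap: 0.228
finger_force: 59.9
time: 19.02
ee_pos: [438.6, 172.6, 126.4]
orientation: [[-0.896, 0.444, 0.0], [0.444, 0.896, 0.0], [-0.0, 0.0, -1.0]]
wrist_force: [0.0, 0.5, -1.3]
finger_gap: 0.231
finger_force: 60.1
```

Lower until the collar touches the block.

```bash
python3 -m jog '[0,0,1,0,0,0,1,0,0,2,0,0,0,1,0,0,2,0,0,0,1]'; python3 -m jog '[0,0,0.6,0,0,0,1,0,0,0.6,0,0,0,1]'
```

```text
time: 19.27
ee_pos: [438.6, 172.6, 124.5]
orientation: [[-0.896, 0.444, 0.001], [0.444, 0.896, 0.0], [-0.0, 0.0, -1.0]]
wrist_force: [0.2, 0.1, -1.7]
finger_gap: 0.23
finger_force: 60.1
time: 19.43
ee_pos: [438.5, 172.6, 123.8]
orientation: [[-0.896, 0.444, 0.0], [0.444, 0.896, 0.0], [-0.0, 0.0, -1.0]]
wrist_force: [-0.3, -0.2, -0.4]
finger_gap: 0.226
finger_force: 60.2
```

```bash
python3 -m jog '[0,0,0.6,0,0,0,1,0,0,0.6,0,0,0,1]'; python3 -m jog '[0,0,0,0,0,0,0.3,0,0,0,0,0,0,0.1,0,0,0,0,0,0,0,0,0,0,0,0,0,0,0,0,0,0,0,0,0]'
python3 -m jog '[0,0,-10,0,0,0,0,0,0,-30,0,0,0,0,0,0,-60,0,0,0,0,0,0,-95,0,0,0,0,0,0,-135,0,0,0,0,0,0,-170,0,0,0,0,0,0,-170,0,0,0,0,0,0,-170,0,0,0,0]'
python3 - <<'E'
from h import *
a=snap('wrist');b=snap('scene')
im=np.vstack([cv2.resize(a['image'][60:260,100:400],(700,466))[:300],cv2.resize(b['image'][120:260,90:370],(700,300))])
im=cv2.cvtColor(im,cv2.COLOR_RGB2BGR);cv2.imwrite('pics/fin.png',im)
E
```

```text
time: 19.6
ee_pos: [438.6, 172.6, 123.7]
orientation: [[-0.896, 0.444, 0.001], [0.444, 0.896, 0.0], [-0.001, 0.0, -1.0]]
wrist_force: [-2.3, -0.3, 6.3]
finger_gap: 0.226
finger_force: 61.3
time: 20.02
ee_pos: [438.4, 172.6, 123.0]
orientation: [[-0.896, 0.444, -0.0], [0.444, 0.896, 0.0], [0.0, -0.0, -1.0]]
wrist_force: [0.2, -0.6, -0.1]
finger_gap: 0.496
finger_force: 0.0
time: 20.68
ee_pos: [439.2, 172.7, 294.7]
orientation: [[-0.896, 0.444, 0.004], [0.444, 0.896, 0.001], [-0.003, 0.002, -1.0]]
wrist_force: [0.0, -0.7, 0.7]
finger_gap: 0.502
finger_force: 0.0
```

View pics/fin.png

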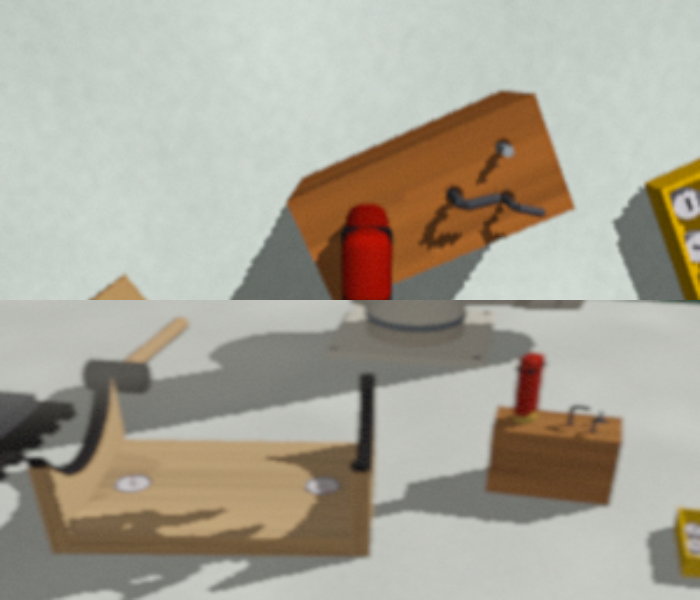

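The screwdriver stands in its hole with its collar on the block, the panel is flush with the board, and the gripper is clear.

```bash
python3 -c "
from station import bot
print(bot.job_done())"
```

```text
the job is handed in; nothing more can be done
None
```

I handed in the job: the cam is on its stop (about 0.99 rad of turn, pressed to about 0.4 N m), the left panel looks tight in the last picture, the screwdriver is back in its hole, and I left the handset, plug and rule alone.

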